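Close the test fixture on a board and start the test

TASK

Put the circuit board in the bench fixture on test: push the tray that carries it fully in until it meets its stop, push the hand lever all the way down so that the probe head closes on the board, and only then press the start button on the small grey box all the way in and let it go. Do it all by pushing with the fingertips: do not pick up or lift anything, keep the board lying in its nest, and leave the other things on the table where they are.

Things in the scene. Friction and masses are not known exactly. Their poses are not given: they have to be found in the camera images.
- fixture: bench test fixture, fixed: dark base 226 mm long (x -140 to +86), 146 mm wide; two side plates 170 mm high over its rear (x -10 to +65), between them a probe head that the hand lever lowers by rack and pinion. Origin: on the table, on its middle line. x: the way the tray goes in (ahead, yaw up to 0.18 rad), z up. Its guides for the tray reach 37 mm above the table
- tray_front (a point): middle of the front face of the tray's upright front lip (84 mm wide, 8 thick, 34 high); 35 mm above the table, 17 mm below the lip's top. Starts 55 to 80 mm out; with the tray against its stop it is at x = -108 mm, y = 0 in the fixture's frame. x axis: the way it goes in. The tray slides freely, about 3 N
- tray: the aluminium tray: loose plate 165x96x12 mm captive between the fixture's guides, with two guide holes and four black corner blocks round the board. Origin: middle of its underside; x the way it goes in, z up. The head's guide pins enter the holes only when the tray is home; else they stop the lever part-way
- board: green circuit board 50x64x3 mm (11 mm with its parts), loose in the nest on the tray. Origin: middle of its underside, z up; seated, it is 12 mm above the tray's origin
- lever (a joint): angle of the hand lever, rad: 0 raised (its arms 65 degrees above level, leaning towards the robot), grows as it is pushed down towards the robot, 1.2 all the way down (4 degrees below level). Starts at 0 to 0.2. Stays where it is left; takes 4 to 12 N at the grip
- lever_grip (a point): middle of the lever's cross bar, on its axis: a rubber grip 20 mm in diameter, 116 mm long, along the fixture's y. It swings at a radius of 110 mm about a shaft along y at x = +20 mm, 150 mm above the table (fixture's frame): 250 mm above the table when raised, 142 mm when down
- start_box: small grey control box 66x66x42 mm, fixed to the table, the round start button in the middle of its top. Origin: middle of its underside
- start_top (a point): middle of the top of the start button, a steel disc 28 mm across on a dark ring; it goes straight down
- start (a joint): travel of the start button, m: 0 up, 0.005 fully pressed (about 4 N); it springs back
- cutters: flush cutters with two grips, 40x122x8 mm, a loose bystander lying on the table; origin at the middle of its underside
- tweezers_steel: steel tweezers, 15x110x8 mm, a loose bystander lying on the table; origin at the middle of its underside
- flux_tin: round flat tin, 54x54x19 mm, a loose bystander lying on the table; origin at the middle of its underside
- tip_cleaner: round pot of brass wool, 47x47x38 mm, a loose bystander lying on the table; origin at the middle of its underside
- usb_stick: USB stick, 18x54x9 mm, a loose bystander lying on the table; origin at the middle of its underside
- heatsink: finned heatsink, 40x40x20 mm, a loose bystander lying on the table; origin at the middle of its underside
- screwdriver_blue: small screwdriver, 13x142x13 mm, a loose bystander lying on the table; origin at the middle of its underside

How it is judged:
By the outcome, as a careful person would: the job done as asked, in the order asked, and still so for the second after the job is handed in, with the robot touching nothing.
It also fails if it takes over 64 s, if anything falls off the work surface, if the arm or the gripper's body presses on something with over 40 N, if the wrist force passes 120 N, or if a joint passes its speed limit or range.

ROBOT

A 7-joint arm with a two-finger parallel gripper is mounted at the origin on a cart in front of the work surface, level with it; the furniture and walls round the work are solid. World frame = base frame: x ahead of the robot, y to its left, z up, the work surface at z = 0. Lengths are in m, angles in rad, forces in N, time in s.
With the tool pointing down it reaches from about 0.425 to 0.875 m from the base axis. Payload 4.7 kg.
Tool frame: the origin (TCP) lies at the very end of the fingers, on their centre line; the grasp point (between the pads) lies 19 mm behind it; z points along the fingers, y is the line along which they close (so a half turn about z gives the same grasp; the last joint's range is limited). The gripper opens to 87 mm and grips with 3 to 60 N. Pads are 19 mm wide; open, the fingers measure 117 mm over their backs; the gripper's body (75 mm by 190 mm) begins 51 mm behind the grasp point.
Start: joints at [-0.69, 0.321, -0.07, 1.45, 0.023, 1.371, -0.057], TCP at [0.495, 0.421, 0.223] pointing down, gripper open.
Joint ranges: [-2.86, 2.86], [-0.3, 2.09], [-1.38, 1.24], [0.06, 2.45], [-1.56, 4.7], [0.09, 2.05], [-2.69, 2.69]. Speed limits (rad/s): [2.57, 2.57, 3.14, 3.14, 3.14, 3.14, 3.14].

INTERFACE

Orientations are given as a unit quaternion [x, y, z, w].
In Python, from rig import state, grab_frame, close_job, spot_in gives the robot as it stands.
- The arm moves only by the tool drive_tool, never from a script. Its argument "targets" is a list of rows, each an object with "gripper": the opening, from 0 (shut) to 1 (fully open); "slide": the shift along the tool's x, y, z in m, a list of three; "turn": the turn about the tool's z in rad. In form: [{"gripper": gripper, "slide": [x, y, z], "turn": turn}, ...]. A call has 1 to 20 rows; each row shifts and turns the commanded pose from where the row before left it, along the tool's axes as they then stand; what a row does not reach is not made up. A row lasts 1/10 s, in which the tool goes at most 50 mm and 8.59 degrees, less where a joint would pass 70% of its speed; a pose out of reach is approached as far as the arm can. A call with a gripper value outside its range is refused whole. The fingers move at their own pace and stop on an object; "squeeze" is the grip in N (left out, the last holds). Time passes only in rows, so rows that do not move let the fingers close. It gives the time, the measured TCP pose, the force, the opening and the grip force at its end, in the units of the state.
- state(): the state, without advancing time (a new reading comes with each control period).
- grab_frame(name): name is "side" or "top"; returns a dict with "pixels" (420x560x3 uint8, red, green, blue), "vfov" (degrees; the focal length in pixels is half the picture's height over the tangent of half this angle, whatever the lens; pixels are square), "cx", "cy" (the principal point, pixels), "R" (3x3) and "t" (3): a world point X has camera coordinates R X + t. Camera axes: x right, y down, z forward; pixel columns grow to the right and rows downward; lengths in m; the calibration is good to about 2 mm. A picture is of the moment at which its call begins. There is no depth.
- close_job(): hands the job in; it is judged then, once.
Trained networks look in a picture, given as the dict that the camera call returned (one of the last four; its "shot" number tells which), for a name from the list of things; names that differ only in an ending like _2 or _b are one class to them, and where a whole thing is asked for, a point or a joint stands for the part that bears it (a point fixed in the world has none). Each returns a list of dicts, best first, with "confidence" (0 to 1); they miss things now and then, are a little off and sometimes report something else, mostly with a low value. They report only what shows in the picture. A call takes as long as a camera call.
- spot_in(picture, query): "xyz" ([x, y, z] in m, in the coordinates of the camera as it stood for that picture, good to about 4 mm: the middle of the surface that is visible of it).
The state is a dict: "time": time; "joint_positions": joint angles; "qvel": joint speeds; "joint_torque": joint torques, N m; "ee_pos": TCP position; "tool_rot": TCP orientation; "contact_force": force on the tool from outside, world axes, zero at the start; "moment": the same for the moment, N m; "finger_gap": opening from 0.0 (shut) to 1.0 (fully open); "gripper_force": force on a finger pad.
Only numpy, scipy, OpenCV 4.12 (cv2) and the standard library are available. Lean on these libraries where they do the work, as an engineer would, in place of code of your own. Each camera call takes 0.05 s, during which the arm holds its last target. There are 200 camera calls.

## Working session

There is one attempt and no reset: what is moved stays moved. The work goes in short steps, Python scripts to look and compute and a tool call to move; the robot and the scene stay as the last step left them, time stands still between calls to the robot, and variables do not carry over. Pictures are saved under pics/ and viewed, at most 10 in all, crops included, and the job is handed in when it is done.

Besides the shell and the picture viewer there is one more tool, called after "Call:" as a command line: name --argument value ..., lists and objects as JSON in quotes. drive_tool: Moves the arm, as the interface text tells. Its arguments: {"type":"object","properties":{"targets":{"type":"array","items":{"type":"object","properties":{"gripper":{"type":"number"},"slide":{"type":"array","items":{"type":"number"}},"turn":{"type":"number"}}}},"squeeze":{"type":"number"}},"required":["targets"]}

```bash
mkdir -p pics
cat > h.py <<'E'
import numpy as np, cv2
from rig import state, grab_frame, close_job, spot_in
def world(f,xyz): return np.array(f["R"]).T@(np.array(xyz)-np.array(f["t"]))
def save(f,n): cv2.imwrite(f"pics/{n}.png",cv2.cvtColor(f["pixels"],cv2.COLOR_RGB2BGR))
def look(cam,names,n=None):
    f=grab_frame(cam)
    if n: save(f,n)
    for q in names:
        for d in spot_in(f,q)[:2]: print(cam,q,round(d["confidence"],2),world(f,d["xyz"]).round(4))
    return f
E
python3 - <<'E'
from h import *
N=["fixture","tray_front","tray","board","lever","lever_grip","start_box","start_top"]
for c in ("side","top"): look(c,N,c+"0")
s=state(); print(s["time"],s["ee_pos"],s["tool_rot"],s["contact_force"])
E
```

```text
side fixture 0.86 [0.6324 0.0636 0.137 ]
side tray_front 0.7 [0.5241 0.1226 0.026 ]
side tray 0.75 [0.5232 0.1194 0.032 ]
side board 0.54 [0.5999 0.1084 0.0321]
side lever 0.74 [0.6077 0.0379 0.2443]
side lever_grip 0.97 [0.6034 0.0331 0.2431]
side start_box 0.88 [ 0.419  -0.264   0.0457]
side start_box 0.71 [ 0.4936 -0.077   0.0202]
top fixture 0.96 [0.6439 0.0861 0.1691]
top tray_front 0.69 [0.5281 0.1142 0.0292]
top tray 0.93 [0.5252 0.117  0.0318]
top board 0.71 [0.5905 0.1001 0.0318]
top lever 0.75 [0.6067 0.1046 0.2506]
top lever_grip 0.57 [0.6126 0.1022 0.2481]
top lever_grip 0.57 [0.5282 0.117  0.0323]
top start_box 0.7 [ 0.4299 -0.251   0.0408]
top start_box 0.49 [0.6428 0.0846 0.1675]
top start_top 0.53 [ 0.4253 -0.25    0.0636]
0.9 [0.49550574 0.4207119  0.22259733] [4.19939044e-01 9.07552310e-01 2.58132307e-05 5.69004027e-05] [-0.18366948  0.61334748 -0.54826018]
```

View pics/side0.png

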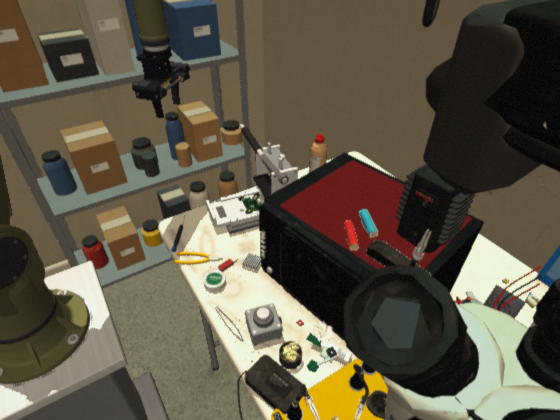

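View pics/top0.png

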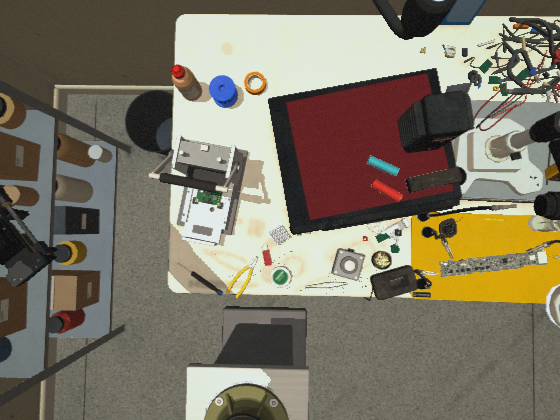

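Run:
```python
import cv2
a=cv2.imread("pics/top0.png")
cv2.imwrite("pics/c1.png",cv2.resize(a[125:265,140:300],None,fx=4.25,fy=4.25,interpolation=cv2.INTER_CUBIC))
b=cv2.imread("pics/side0.png")
cv2.imwrite("pics/c2.png",cv2.resize(b[110:360,165:395],None,fx=2.4,fy=2.4,interpolation=cv2.INTER_CUBIC))
```

```text
(no output)
```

View pics/c1.png

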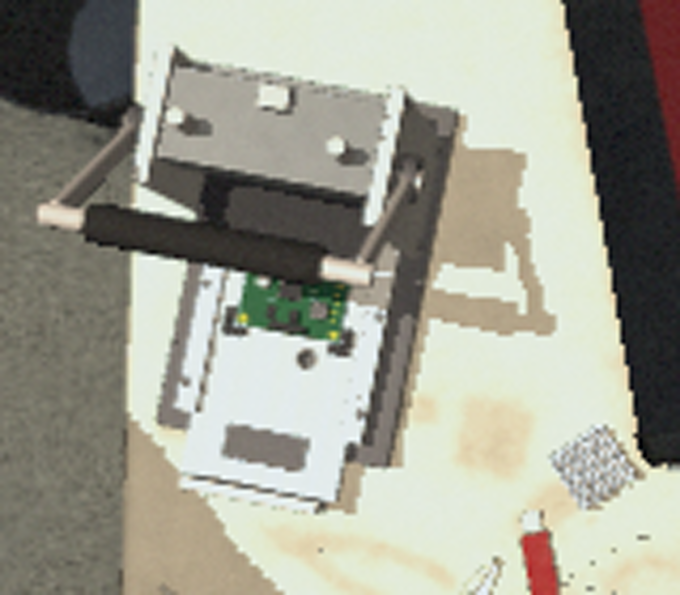

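View pics/c2.png

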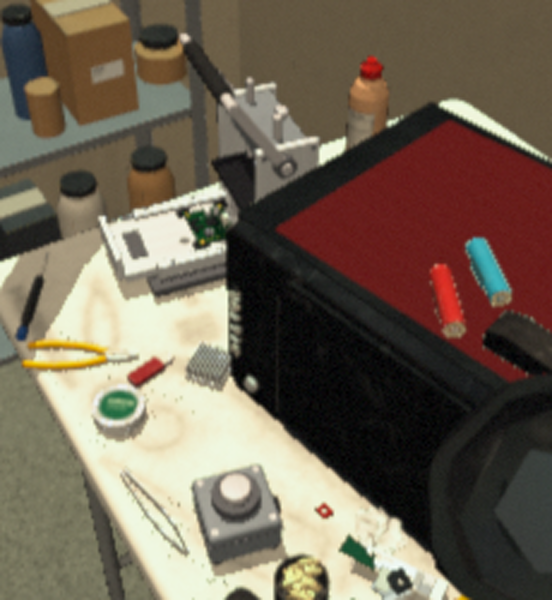

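```bash
cat >> h.py <<'E'
def pix(f,u,v,z):
    R,t=np.array(f["R"]),np.array(f["t"]); F=210/np.tan(np.radians(f["vfov"])/2)
    d=R.T@np.array([(u-f["cx"])/F,(v-f["cy"])/F,1]); c=-R.T@t
    return c+d*(z-c[2])/d[2]
E
python3 - <<'E'
from h import *
f=grab_frame("top"); C=lambda u,v,z: pix(f,140+u/4.25,125+v/4.25,z)
def seg(n,a,b,z):
    A,B=C(*a,z),C(*b,z); d=B-A; print(n,A.round(4),B.round(4),((A+B)/2).round(4),"len",np.linalg.norm(d).round(4),"ang",np.arctan2(d[1],d[0]).round(3))
seg("lip",(322,513),(180,482),.052)
seg("lipfrontbottomZ18",(322,513),(180,487),.018)
for z in (.01,.037): seg("base R",(388,466),(460,112),z); seg("base F",(388,466),(160,424),z)
seg("grip",(325,265),(85,222),.245)
seg("plate tops",(385,90),(165,52),.17)
g=grab_frame("side"); 
print("button top",pix(f,348,262,.06).round(4)," side",pix(g,264,314,.06).round(4))
S=lambda u,v,z: pix(g,165+u/2.4,110+v/2.4,z).round(4)
print("S lip top L,R",S(100,223,.052),S(123,287,.018)); print("S grip outer end",S(185,38,.245), "btn",S(236,490,.06))
print("case bottom front corner",S(240,385,0),"case right",S(430,545,0))
print("case top-left front corner from top",[pix(f,292,232,z).round(3) for z in (.1,.15,.2,.25)],[S(235,225,z) for z in (.1,.15,.2,.25)])
for n in ("start_top","start_box","tray_front"):
  for F in (f,g):
    for d in spot_in(F,n)[:2]: print(n,round(d["confidence"],2),world(F,d["xyz"]).round(4))
E
```

```text
lip [0.468  0.0799 0.052 ] [0.4848 0.1647 0.052 ] [0.4764 0.1223 0.052 ] len 0.0864 ang 1.375
lipfrontbottomZ18 [0.4663 0.0865 0.018 ] [0.4807 0.1741 0.018 ] [0.4735 0.1303 0.018 ] len 0.0888 ang 1.409
base R [0.4956 0.0479 0.01  ] [0.7161 0.0081 0.01  ] [0.6059 0.028  0.01  ] len 0.2241 ang -0.179
base F [0.4956 0.0479 0.01  ] [0.5191 0.1899 0.01  ] [0.5073 0.1189 0.01  ] len 0.144 ang 1.407
base R [0.4961 0.0438 0.037 ] [0.7108 0.005  0.037 ] [0.6034 0.0244 0.037 ] len 0.2182 ang -0.179
base F [0.4961 0.0438 0.037 ] [0.5189 0.182  0.037 ] [0.5075 0.1129 0.037 ] len 0.1401 ang 1.407
grip [0.595  0.0444 0.245 ] [0.614  0.1601 0.245 ] [0.6045 0.1023 0.245 ] len 0.1172 ang 1.409
plate tops [0.6954 0.0297 0.17  ] [0.7141 0.1463 0.17  ] [0.7048 0.088  0.17  ] len 0.1181 ang 1.412
button top [ 0.4341 -0.2502  0.06  ]  side [ 0.4275 -0.2568  0.06  ]
S lip top L,R [0.4797 0.1531 0.052 ] [0.4681 0.0725 0.018 ]
S grip outer end [0.6185 0.1764 0.245 ] btn [ 0.4261 -0.2564  0.06  ]
case bottom front corner [ 0.5151 -0.1112  0.    ] case right [ 0.5645 -0.3621  0.    ]
case top-left front corner from top [array([ 0.506, -0.111,  0.1  ]), array([ 0.507, -0.11 ,  0.15 ]), array([ 0.507, -0.11 ,  0.2  ]), array([ 0.507, -0.11 ,  0.25 ])] [array([0.5852, 0.0144, 0.1   ]), array([ 0.5551, -0.0387,  0.15  ]), array([ 0.5251, -0.0919,  0.2   ]), array([ 0.4951, -0.1451,  0.25  ])]
start_top 0.45 [ 0.4285 -0.2504  0.0617]
start_top 0.71 [ 0.4249 -0.2543  0.0643]
start_box 0.56 [ 0.4285 -0.2546  0.0392]
start_box 0.87 [ 0.4195 -0.267   0.0429]
start_box 0.37 [ 0.4393 -0.0455  0.0148]
tray_front 0.58 [0.5243 0.125  0.0305]
tray_front 0.17 [ 0.4933 -0.0813  0.0214]
```

Call:
drive_tool --targets '[{"gripper": 0,"slide": [0,0,0],"turn": -0.1394},{"gripper": 0,"slide": [0,0,0],"turn": -0.1394},{"gripper": 0,"slide": [0,0,0],"turn": -0.1394},{"gripper": 0,"slide": [0,0,0],"turn": -0.1394},{"gripper": 0,"slide": [0,0,0],"turn": -0.1394},{"gripper": 0,"slide": [0.001,-0.03,0]},{"gripper": 0,"slide": [0.001,-0.03,0]},{"gripper": 0,"slide": [0.001,-0.03,0]},{"gripper": 0,"slide": [0.001,-0.03,0]},{"gripper": 0,"slide": [0.001,-0.03,0]},{"gripper": 0,"slide": [0.001,-0.03,0]},{"gripper": 0,"slide": [0.001,-0.03,0]},{"gripper": 0,"slide": [0.001,-0.03,0]},{"gripper": 0,"slide": [0.001,-0.03,0]},{"gripper": 0,"slide": [0.001,-0.025,0]},{"gripper": 0,"slide": [0,0,0]}]' --squeeze 20

```text
validation failed for argument at $.ta...
```

Call:
drive_tool --targets '[{"gripper": 0,"slide": [0,0,0],"turn": -0.1394},{"gripper": 0,"slide": [0,0,0],"turn": -0.1394},{"gripper": 0,"slide": [0,0,0],"turn": -0.1394},{"gripper": 0,"slide": [0,0,0],"turn": -0.1394},{"gripper": 0,"slide": [0,0,0],"turn": -0.1394},{"gripper": 0,"slide": [0.001,-0.03,0],"turn": 0},{"gripper": 0,"slide": [0.001,-0.03,0],"turn": 0},{"gripper": 0,"slide": [0.001,-0.03,0],"turn": 0},{"gripper": 0,"slide": [0.001,-0.03,0],"turn": 0},{"gripper": 0,"slide": [0.001,-0.03,0],"turn": 0},{"gripper": 0,"slide": [0.001,-0.03,0],"turn": 0},{"gripper": 0,"slide": [0.001,-0.03,0],"turn": 0},{"gripper": 0,"slide": [0.001,-0.03,0],"turn": 0},{"gripper": 0,"slide": [0.001,-0.03,0],"turn": 0},{"gripper": 0,"slide": [0.001,-0.025,0],"turn": 0},{"gripper": 0,"slide": [0,0,0],"turn": 0}]' --squeeze 20

```text
time: 2.9
ee_pos: [0.4357, 0.128, 0.2229]
tool_rot: [0.088, 0.996, -0.0, 0.0]
contact_force: [-0.3, 0.1, 0.8]
finger_gap: 0.007
gripper_force: 0.0
```

Call:
drive_tool --targets '[{"gripper": 0,"slide": [0,0.003,0.02],"turn": 0},{"gripper": 0,"slide": [0,0,0.03],"turn": 0},{"gripper": 0,"slide": [0,0,0.03],"turn": 0},{"gripper": 0,"slide": [0,0,0.03],"turn": 0},{"gripper": 0,"slide": [0,0,0.03],"turn": 0},{"gripper": 0,"slide": [0,0,0.03],"turn": 0},{"gripper": 0,"slide": [0,0,0.018],"turn": 0},{"gripper": 0,"slide": [0,0,0],"turn": 0},{"gripper": 0,"slide": [0,0,0],"turn": 0}]'

```text
time: 3.8
ee_pos: [0.4366, 0.1353, 0.0349]
tool_rot: [0.084, 0.996, 0.0, 0.0]
contact_force: [0.7, 1.3, 0.1]
finger_gap: 0.005
gripper_force: 0.0
```

Run:
```python
from h import *
f=grab_frame("top"); g=grab_frame("side"); a=f["pixels"][150:270,140:280]; b=g["pixels"][110:260,165:305]
a=cv2.resize(a,(490,420),interpolation=cv2.INTER_CUBIC); b=cv2.resize(b,(392,420),interpolation=cv2.INTER_CUBIC)
im=np.hstack([a[:, :400],b]); cv2.imwrite("pics/p1.png",im[...,::-1])
s=state();print(s["ee_pos"],s["contact_force"])
```

```text
[0.43752134 0.13537109 0.03592753] [-0.09980675 -0.33801774  0.16609584]
```

View pics/p1.png

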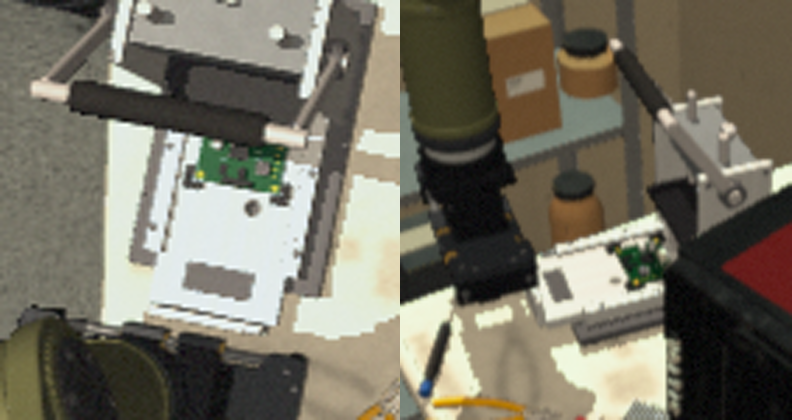

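Call:
drive_tool --targets '[{"gripper": 0,"slide": [-0.01,-0.004,0],"turn": 0},{"gripper": 0,"slide": [-0.01,0,0],"turn": 0},{"gripper": 0,"slide": [-0.005,0,0],"turn": 0},{"gripper": 0,"slide": [-0.005,0,0],"turn": 0},{"gripper": 0,"slide": [-0.005,0,0],"turn": 0},{"gripper": 0,"slide": [-0.005,0,0],"turn": 0},{"gripper": 0,"slide": [-0.005,0,0],"turn": 0},{"gripper": 0,"slide": [-0.005,0,0],"turn": 0},{"gripper": 0,"slide": [-0.005,0,0],"turn": 0},{"gripper": 0,"slide": [-0.005,0,0],"turn": 0},{"gripper": 0,"slide": [-0.005,0,0],"turn": 0},{"gripper": 0,"slide": [-0.005,0,0],"turn": 0},{"gripper": 0,"slide": [-0.005,0,0],"turn": 0},{"gripper": 0,"slide": [-0.003,0,0],"turn": 0},{"gripper": 0,"slide": [0,0,0],"turn": 0}]'

```text
time: 5.4
ee_pos: [0.5134, 0.1174, 0.0348]
tool_rot: [0.085, 0.996, 0.0, 0.001]
contact_force: [0.3, -0.5, -0.4]
finger_gap: 0.005
gripper_force: 0.0
```

Call:
drive_tool --targets '[{"gripper": 0,"slide": [-0.003,0,0],"turn": 0},{"gripper": 0,"slide": [-0.003,0,0],"turn": 0},{"gripper": 0,"slide": [-0.003,0,0],"turn": 0},{"gripper": 0,"slide": [-0.003,0,0],"turn": 0}]'

```text
time: 5.8
ee_pos: [0.5244, 0.1156, 0.0347]
tool_rot: [0.085, 0.996, 0.0, -0.0]
contact_force: [-3.8, 0.6, 2.4]
finger_gap: 0.001
gripper_force: 1.6
```

Call:
drive_tool --targets '[{"gripper": 0,"slide": [-0.002,0,0],"turn": 0},{"gripper": 0,"slide": [-0.002,0,0],"turn": 0}]'

```text
time: 6.0
ee_pos: [0.5273, 0.115, 0.0345]
tool_rot: [0.085, 0.996, -0.0, -0.001]
contact_force: [-8.5, 0.3, 6.0]
finger_gap: 0.006
gripper_force: 4.3
```

Call:
drive_tool --targets '[{"gripper": 0,"slide": [-0.001,0,0],"turn": 0},{"gripper": 0,"slide": [-0.001,0,0],"turn": 0}]'

```text
time: 6.2
ee_pos: [0.5273, 0.115, 0.0342]
tool_rot: [0.085, 0.996, -0.0, -0.003]
contact_force: [-11.0, 1.7, 8.3]
finger_gap: 0.001
gripper_force: 5.7
```

Call:
drive_tool --targets '[{"gripper": 0,"slide": [-0.001,0,0],"turn": 0},{"gripper": 0,"slide": [-0.001,0,0],"turn": 0},{"gripper": 0,"slide": [0,0,0],"turn": 0}]'

```text
time: 6.5
ee_pos: [0.5274, 0.1151, 0.0339]
tool_rot: [0.084, 0.996, -0.0, -0.005]
contact_force: [-14.5, 2.0, 9.7]
finger_gap: 0.004
gripper_force: 7.2
```

Call:
drive_tool --targets '[{"gripper": 0,"slide": [0.01,0,0],"turn": 0},{"gripper": 0,"slide": [0.02,0,0],"turn": 0},{"gripper": 0,"slide": [0.03,0,0],"turn": 0},{"gripper": 0,"slide": [0.02,0,0],"turn": 0},{"gripper": 0,"slide": [0,0,-0.03],"turn": 0},{"gripper": 0,"slide": [0,0,-0.04],"turn": 0},{"gripper": 0,"slide": [0,0,-0.04],"turn": 0},{"gripper": 0,"slide": [0,0,-0.04],"turn": 0},{"gripper": 0,"slide": [0,0,-0.04],"turn": 0},{"gripper": 0,"slide": [0,0,-0.04],"turn": 0},{"gripper": 0,"slide": [0,0,-0.03],"turn": 0},{"gripper": 0,"slide": [0,0,0],"turn": 0}]'

```text
time: 7.7
ee_pos: [0.4565, 0.1281, 0.2998]
tool_rot: [0.085, 0.996, 0.002, 0.005]
contact_force: [-0.5, -0.3, -0.3]
finger_gap: 0.006
gripper_force: 0.0
```

Run:
```python
from h import *
f=grab_frame("top"); g=grab_frame("side"); a=f["pixels"][150:270,140:254]; b=g["pixels"][110:260,165:305]
a=cv2.resize(a,(399,420),interpolation=cv2.INTER_CUBIC); b=cv2.resize(b,(392,420),interpolation=cv2.INTER_CUBIC)
cv2.imwrite("pics/p2.png",np.hstack([a,b])[...,::-1])
for F in (f,g):
  for n in ("lever_grip","tray_front","board"):
    for d in spot_in(F,n)[:1]: print(n,round(d["confidence"],2),world(F,d["xyz"]).round(4))
s=state();print(s["ee_pos"],s["contact_force"])
```

```text
lever_grip 0.85 [0.6119 0.1026 0.2493]
tray_front 0.89 [0.5805 0.1086 0.0308]
lever_grip 0.39 [0.6096 0.0364 0.2455]
tray_front 0.86 [0.5826 0.1181 0.033 ]
[0.45298034 0.12742499 0.29342719] [-0.23811244  0.25176058 -0.21925219]
```

View pics/p2.png

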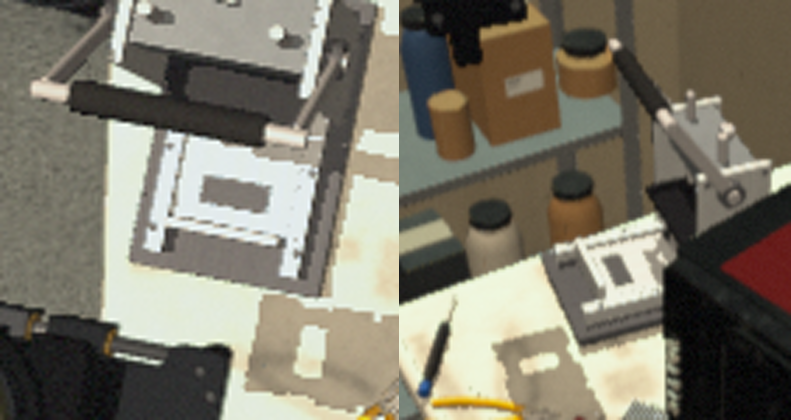

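Call:
drive_tool --targets '[{"gripper": 0,"slide": [-0.03,0.001,0],"turn": 0},{"gripper": 0,"slide": [-0.03,0,0],"turn": 0},{"gripper": 0,"slide": [-0.03,0,0],"turn": 0},{"gripper": 0,"slide": [-0.03,0,0],"turn": 0},{"gripper": 0,"slide": [-0.025,0,0],"turn": 0},{"gripper": 0,"slide": [-0.015,0,0],"turn": 0},{"gripper": 0,"slide": [0,0,0.015],"turn": 0},{"gripper": 0,"slide": [0,0,0.008],"turn": 0},{"gripper": 0,"slide": [0,0,0],"turn": 0}]'

```text
time: 9.0
ee_pos: [0.6092, 0.1018, 0.2689]
tool_rot: [0.084, 0.996, -0.001, -0.002]
contact_force: [-0.1, 0.7, -0.5]
finger_gap: 0.006
gripper_force: 0.0
```

Call:
drive_tool --targets '[{"gripper": 0,"slide": [0,0,0.004],"turn": 0},{"gripper": 0,"slide": [0,0,0.004],"turn": 0},{"gripper": 0,"slide": [0,0,0.004],"turn": 0},{"gripper": 0,"slide": [0,0,0],"turn": 0}]'

```text
time: 9.4
ee_pos: [0.6108, 0.1016, 0.2592]
tool_rot: [0.085, 0.996, -0.0, -0.0]
contact_force: [-0.3, 0.2, 0.3]
finger_gap: 0.006
gripper_force: 0.0
```

Call:
drive_tool --targets '[{"gripper": 0,"slide": [0,0,0.004],"turn": 0},{"gripper": 0,"slide": [0,0,0.004],"turn": 0},{"gripper": 0,"slide": [0.002,0,0.003],"turn": 0},{"gripper": 0,"slide": [0,0,0],"turn": 0}]'

```text
time: 9.8
ee_pos: [0.6086, 0.1021, 0.2502]
tool_rot: [0.085, 0.996, 0.0, -0.0]
contact_force: [-3.8, -0.6, 7.0]
finger_gap: 0.006
gripper_force: 3.6
```

Call:
drive_tool --targets '[{"gripper": 0,"slide": [0.005,0,0.0045],"turn": 0},{"gripper": 0,"slide": [0.005,0,0.004],"turn": 0},{"gripper": 0,"slide": [0.0045,0,0.004],"turn": 0},{"gripper": 0,"slide": [0.0045,0,0.004],"turn": 0},{"gripper": 0,"slide": [0,0,0],"turn": 0}]'

```text
time: 10.3
ee_pos: [0.5884, 0.1058, 0.2336]
tool_rot: [0.084, 0.996, 0.0, -0.001]
contact_force: [-6.3, -0.4, 8.2]
finger_gap: 0.003
gripper_force: 4.1
```

Run:
```python
from h import *
f=grab_frame("top"); g=grab_frame("side"); a=f["pixels"][130:250,140:254]; b=g["pixels"][80:230,185:325]
a=cv2.resize(a,(399,420),interpolation=cv2.INTER_CUBIC); b=cv2.resize(b,(392,420),interpolation=cv2.INTER_CUBIC)
cv2.imwrite("pics/p3.png",np.hstack([a,b])[...,::-1])
s=state();print(s["ee_pos"],s["contact_force"])
```

```text
[0.58896145 0.10567073 0.23355156] [-6.21200256  0.4532564   7.95789329]
```

View pics/p3.png

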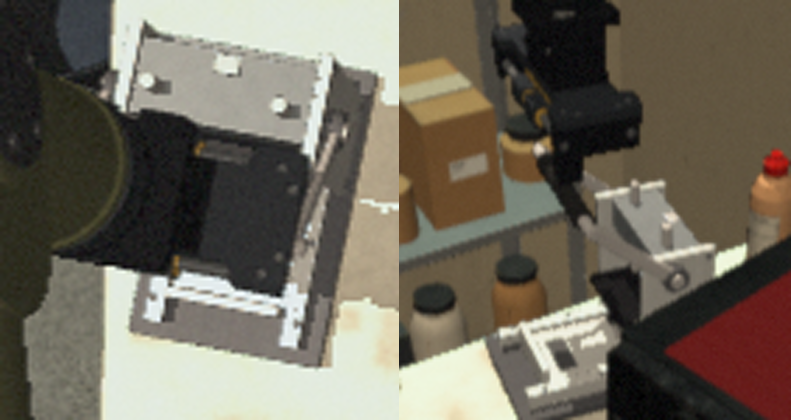

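Call:
drive_tool --targets '[{"gripper": 0,"slide": [0.005,0,0.0045],"turn": 0},{"gripper": 0,"slide": [0.005,0,0.0045],"turn": 0},{"gripper": 0,"slide": [0.004,0,0.005],"turn": 0},{"gripper": 0,"slide": [0.0035,0,0.005],"turn": 0},{"gripper": 0,"slide": [0.003,0,0.005],"turn": 0},{"gripper": 0,"slide": [0.0025,0,0.005],"turn": 0},{"gripper": 0,"slide": [0,0,0],"turn": 0}]'

```text
time: 11.1
ee_pos: [0.5672, 0.1093, 0.2022]
tool_rot: [0.085, 0.996, -0.0, -0.001]
contact_force: [-0.0, 0.7, -0.3]
finger_gap: 0.003
gripper_force: 0.0
```

Call:
drive_tool --targets '[{"gripper": 0,"slide": [0.002,0,0.0055],"turn": 0},{"gripper": 0,"slide": [0.002,0,0.0055],"turn": 0},{"gripper": 0,"slide": [0.0015,0,0.0055],"turn": 0},{"gripper": 0,"slide": [0.0015,0,0.0055],"turn": 0},{"gripper": 0,"slide": [0.001,0,0.0055],"turn": 0},{"gripper": 0,"slide": [0,0,0],"turn": 0}]'

```text
time: 11.7
ee_pos: [0.5598, 0.1101, 0.1743]
tool_rot: [0.085, 0.996, -0.0, -0.0]
contact_force: [0.7, 0.1, -0.7]
finger_gap: 0.002
gripper_force: 0.0
```

Run:
```python
from h import *
f=grab_frame("top"); g=grab_frame("side"); a=f["pixels"][130:250,140:254]; b=g["pixels"][90:240,185:325]
a=cv2.resize(a,(399,420),interpolation=cv2.INTER_CUBIC); b=cv2.resize(b,(392,420),interpolation=cv2.INTER_CUBIC)
cv2.imwrite("pics/p4.png",np.hstack([a,b])[...,::-1])
for F in (f,g):
  for n in ("lever_grip","lever"):
    for d in spot_in(F,n)[:1]: print(n,round(d["confidence"],2),world(F,d["xyz"]).round(4))
s=state();print(s["ee_pos"],s["contact_force"])
```

```text
lever_grip 0.63 [0.6431 0.0296 0.1638]
lever 0.85 [0.6391 0.0317 0.1625]
lever_grip 0.67 [0.5628 0.0313 0.1662]
lever 0.85 [0.5665 0.0344 0.1679]
[0.56028495 0.11008682 0.17561411] [0.97924757 0.11734393 0.28557234]
```

View pics/p4.png

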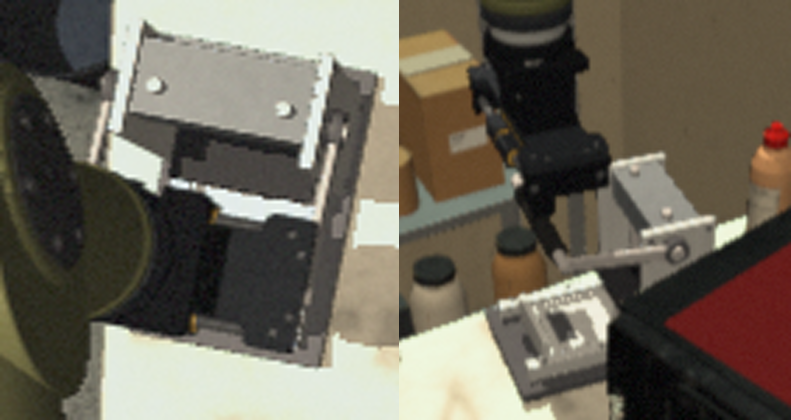

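Call:
drive_tool --targets '[{"gripper": 0,"slide": [0.001,0,0.005],"turn": 0},{"gripper": 0,"slide": [0,0,0.005],"turn": 0},{"gripper": 0,"slide": [0,0,0.005],"turn": 0}]'

```text
time: 12.3
ee_pos: [0.5585, 0.1106, 0.1602]
tool_rot: [0.085, 0.996, 0.0, -0.0]
contact_force: [-2.4, 0.0, 2.6]
finger_gap: 0.008
gripper_force: 1.3
```

Call:
drive_tool --targets '[{"gripper": 0,"slide": [0,0,0.003],"turn": 0},{"gripper": 0,"slide": [0,0,0.003],"turn": 0},{"gripper": 0,"slide": [0,0,0.001],"turn": 0}]'

```text
time: 12.6
ee_pos: [0.5587, 0.1107, 0.1531]
tool_rot: [0.085, 0.996, -0.0, -0.0]
contact_force: [-2.0, 0.5, 3.8]
finger_gap: 0.008
gripper_force: 2.2
```

Call:
drive_tool --targets '[{"gripper": 0,"slide": [0,0,0.001],"turn": 0},{"gripper": 0,"slide": [0,0,0.001],"turn": 0}]'

```text
time: 12.8
ee_pos: [0.5588, 0.1107, 0.1528]
tool_rot: [0.085, 0.996, 0.0, -0.0]
contact_force: [-6.5, 0.2, 12.9]
finger_gap: 0.005
gripper_force: 6.2
```

Near the stop (grip should be at 0.142 → TCP 0.152); press firmly.

Call:
drive_tool --targets '[{"gripper": 0,"slide": [0,0,0.002],"turn": 0},{"gripper": 0,"slide": [0,0,0.001],"turn": 0},{"gripper": 0,"slide": [0,0,0.001],"turn": 0},{"gripper": 0,"slide": [0,0,0],"turn": 0}]'

```text
time: 13.2
ee_pos: [0.5589, 0.1107, 0.1524]
tool_rot: [0.085, 0.996, 0.0, 0.0]
contact_force: [-12.1, -1.2, 24.6]
finger_gap: 0.003
gripper_force: 12.7
```

Call:
drive_tool --targets '[{"gripper": 0,"slide": [0,0,-0.01],"turn": 0},{"gripper": 0,"slide": [0,0,-0.03],"turn": 0},{"gripper": 0,"slide": [0,0,-0.04],"turn": 0},{"gripper": 0,"slide": [0,0,-0.03],"turn": 0},{"gripper": 0,"slide": [0.03,0,0],"turn": 0},{"gripper": 0,"slide": [0.03,0,0],"turn": 0},{"gripper": 0,"slide": [0.01,-0.02,0],"turn": 0},{"gripper": 0,"slide": [0,-0.04,0],"turn": 0},{"gripper": 0,"slide": [0,-0.04,0],"turn": 0},{"gripper": 0,"slide": [0,-0.04,0],"turn": 0},{"gripper": 0,"slide": [0,-0.04,0],"turn": 0},{"gripper": 0,"slide": [0,-0.04,0],"turn": 0},{"gripper": 0,"slide": [0,-0.04,0],"turn": 0},{"gripper": 0,"slide": [0,-0.04,0],"turn": 0},{"gripper": 0,"slide": [0,-0.04,0],"turn": 0},{"gripper": 0,"slide": [0,-0.04,0],"turn": 0},{"gripper": 0,"slide": [0,0,0],"turn": 0},{"gripper": 0,"slide": [0,0,0],"turn": 0}]'

```text
time: 15.0
ee_pos: [0.4256, -0.2531, 0.2574]
tool_rot: [0.086, 0.996, -0.0, 0.0]
contact_force: [0.6, 0.4, 0.3]
finger_gap: 0.004
gripper_force: 0.0
```

Run:
```python
from h import *
f=grab_frame("top"); g=grab_frame("side"); a=f["pixels"][130:290,140:292]; b=g["pixels"][110:360,165:335]
a=cv2.resize(a,(456,480),interpolation=cv2.INTER_CUBIC); b=cv2.resize(b,(326,480),interpolation=cv2.INTER_CUBIC)
cv2.imwrite("pics/p5.png",np.hstack([a,b])[...,::-1])
for F in (f,g):
  for n in ("lever_grip","tray_front","board","start_top"):
    for d in spot_in(F,n)[:1]: print(n,round(d["confidence"],2),world(F,d["xyz"]).round(4))
s=state();print(s["ee_pos"],s["contact_force"])
```

```text
lever_grip 0.83 [0.5717 0.1105 0.1538]
start_top 0.36 [ 0.4204 -0.2518  0.0633]
lever_grip 0.66 [ 0.4397 -0.0472  0.0153]
start_top 0.5 [ 0.4273 -0.2539  0.0625]
[ 0.42594895 -0.25182605  0.25760365] [-0.78239124  0.037454    0.61209384]
```

View pics/p5.png

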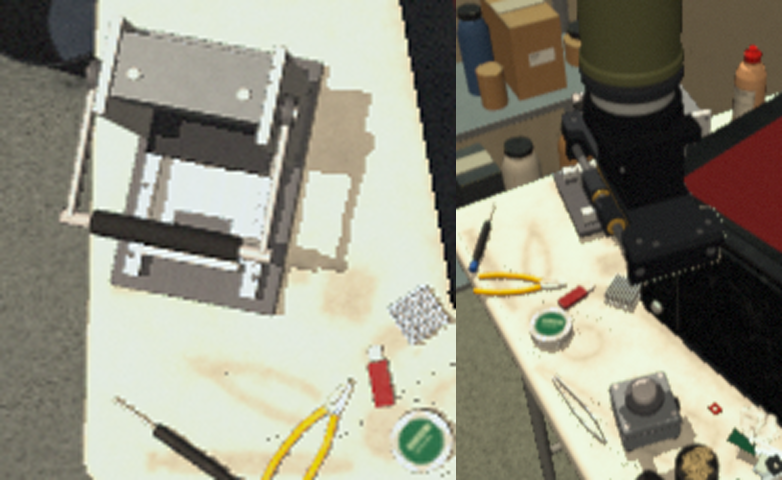

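Call:
drive_tool --targets '[{"gripper": 0,"slide": [-0.001,-0.001,0.04],"turn": 0},{"gripper": 0,"slide": [0,0,0.04],"turn": 0},{"gripper": 0,"slide": [0,0,0.04],"turn": 0},{"gripper": 0,"slide": [0,0,0.04],"turn": 0},{"gripper": 0,"slide": [0,0,0.02],"turn": 0},{"gripper": 0,"slide": [0,0,0],"turn": 0},{"gripper": 0,"slide": [0,0,0],"turn": 0}]'

```text
time: 16.2
ee_pos: [0.427, -0.2535, 0.0781]
tool_rot: [0.085, 0.996, -0.0, 0.0]
contact_force: [-0.6, 0.2, 0.9]
finger_gap: 0.005
gripper_force: 0.0
```

Call:
drive_tool --targets '[{"gripper": 0,"slide": [0,0,0.004],"turn": 0},{"gripper": 0,"slide": [0,0,0.003],"turn": 0},{"gripper": 0,"slide": [0,0,0.003],"turn": 0},{"gripper": 0,"slide": [0,0,0.002],"turn": 0}]'

```text
time: 16.6
ee_pos: [0.4268, -0.2534, 0.0657]
tool_rot: [0.085, 0.996, 0.0, 0.0]
contact_force: [0.2, 0.1, 0.7]
finger_gap: 0.006
gripper_force: 0.0
```

Call:
drive_tool --targets '[{"gripper": 0,"slide": [0,0,0.002],"turn": 0},{"gripper": 0,"slide": [0,0,0.002],"turn": 0}]'

```text
time: 16.8
ee_pos: [0.4267, -0.2533, 0.0616]
tool_rot: [0.085, 0.996, 0.0, 0.0]
contact_force: [-0.7, 0.1, 1.9]
finger_gap: 0.005
gripper_force: 1.0
```

Call:
drive_tool --targets '[{"gripper": 0,"slide": [0,0,0.001],"turn": 0},{"gripper": 0,"slide": [0,0,0.001],"turn": 0}]'

```text
time: 17.0
ee_pos: [0.4267, -0.2533, 0.0597]
tool_rot: [0.085, 0.996, 0.0, 0.0]
contact_force: [-0.7, -0.3, 3.2]
finger_gap: 0.006
gripper_force: 1.5
```

Call:
drive_tool --targets '[{"gripper": 0,"slide": [0,0,0.001],"turn": 0},{"gripper": 0,"slide": [0,0,0.001],"turn": 0},{"gripper": 0,"slide": [0,0,0.001],"turn": 0}]'

```text
time: 17.3
ee_pos: [0.4269, -0.2534, 0.0581]
tool_rot: [0.085, 0.996, 0.0, 0.0]
contact_force: [-6.1, 3.5, 20.6]
finger_gap: 0.004
gripper_force: 10.3
```

Call:
drive_tool --targets '[{"gripper": 0,"slide": [0,0,0.001],"turn": 0},{"gripper": 0,"slide": [0,0,0.001],"turn": 0},{"gripper": 0,"slide": [0,0,0],"turn": 0}]'

```text
time: 17.6
ee_pos: [0.4269, -0.2534, 0.0579]
tool_rot: [0.085, 0.996, 0.001, 0.0]
contact_force: [-9.8, 4.5, 28.8]
finger_gap: 0.005
gripper_force: 14.5
```

Call:
drive_tool --targets '[{"gripper": 0,"slide": [0,0,-0.006],"turn": 0},{"gripper": 0,"slide": [0,0,-0.01],"turn": 0},{"gripper": 0,"slide": [0,0,-0.03],"turn": 0},{"gripper": 0,"slide": [0,0,-0.04],"turn": 0},{"gripper": 0,"slide": [0,0,-0.04],"turn": 0},{"gripper": 0,"slide": [0,0,-0.03],"turn": 0},{"gripper": 0,"slide": [0,0,0],"turn": 0},{"gripper": 0,"slide": [0,0,0],"turn": 0}]'

```text
time: 18.4
ee_pos: [0.4268, -0.2534, 0.2108]
tool_rot: [0.085, 0.996, -0.0, 0.001]
contact_force: [-0.7, -1.0, -0.5]
finger_gap: 0.006
gripper_force: 0.0
```

Run:
```python
from h import *
f=grab_frame("top"); g=grab_frame("side"); a=f["pixels"][130:290,140:292]; b=g["pixels"][110:360,165:335]
a=cv2.resize(a,(456,480),interpolation=cv2.INTER_CUBIC); b=cv2.resize(b,(326,480),interpolation=cv2.INTER_CUBIC)
cv2.imwrite("pics/p6.png",np.hstack([a,b])[...,::-1])
for F in (f,g):
  for n in ("lever_grip","start_top"):
    for d in spot_in(F,n)[:1]: print(n,round(d["confidence"],2),world(F,d["xyz"]).round(4))
s=state();print(s["time"],s["ee_pos"],s["contact_force"])
```

```text
lever_grip 0.8 [0.5684 0.111  0.1547]
start_top 0.37 [ 0.4236 -0.2471  0.0627]
lever_grip 0.6 [0.5654 0.1418 0.1484]
start_top 0.69 [ 0.4219 -0.2671  0.0466]
18.7 [ 0.42603976 -0.2530639   0.2094115 ] [ 0.29552743 -0.46528143 -0.44610345]
```

View pics/p6.png

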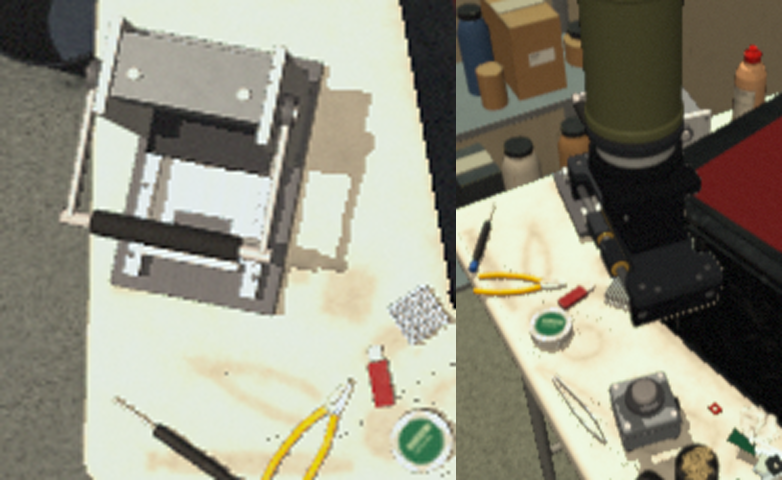

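The lever is still down with its grip at about (170,235) in the crop. The button at (645,390) has sprung back, and the things around it have not moved.

```bash
python3 -c "from rig import close_job; print(close_job())"
```

```text
the job is handed in; nothing more can be done
None
```

The job is handed in: I pushed the tray in to its stop, pushed the lever fully down, then pressed the start button to its end and let it go, with nothing else on the table seen to move. The board was under the probe head and not visible in the last pictures.

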